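# Set the pump controller's flow dial to the long scale line, then switch the pump on

## Task

Push the flow dial of the pump controller round by its upright finger post until the index mark on the dial lines up with the one long line of the scale; only then flick the toggle switch beside it fully over to the rear to start the pump. Work gently with the fingertips: do not clamp, lift or shove the controller or its parts, and leave the other things on the bench and on the controller where they stand. Finish clear of everything.

Things in the scene. Friction and masses are not known exactly. Their poses are not given: they have to be found in the camera images.
- controller_mid (a point): pump controller: a loose, flat-topped off-white box of about 3 kg standing on the table, 220 mm deep (its x) by 290 mm wide (its y), its grey top panel 70 mm above the table. This point is the centre of the top panel; the axes are the controller's own: x to its rear (away from the robot), y to its left, z up; it stands turned up to 0.35 rad from the robot's axes
- dial_center (a point): dial: black disc, 116 mm across, on the right-hand (-y) side of the panel, its axis upright through a point 50 mm to the controller's -y from the panel centre. This point lies on the axis at the dial's flat top face, 85 mm above the table (a 24 mm wide, 3 mm high cap sits in the middle). Its x axis turns with the dial and points to the index mark
- dial_post (a point): top centre of the finger post: upright round black post on the dial, 16 mm in diameter, 28 mm tall above the dial's face, its axis 36 mm from the dial's axis, on the same radius as the index mark. Pushed sideways along its circle with about 2 N it turns the dial
- dial_index (a point): the dial's index mark: a white line 13 mm long and 4.5 mm wide at the dial's rim, on the radius of the post; the point is 60 mm from the dial's axis, at the height of the dial's face
- target_line (a point): the target: the one long black line (22 mm long, 4.5 mm wide, others are 7 mm and thin, every 15 degrees) of the scale on the aluminium plate around the dial. The point is above its inner end, 60 mm from the dial's axis and at the height of the dial's face, so it coincides with the index point when the dial is set. The scale stays put
- dial (a joint): angle of the dial in rad, positive clockwise seen from above; 0 when the index points to the controller's rear (its +x). Starts between -2.3 and -1.0, end stops at -2.8 and 2.8; stays where it is left (friction 0.06 N m). It is set when it equals joint scale
- scale (a joint): angle of the long scale line in rad, measured just as for the dial; between 0.2 and 1.4
- toggle (a joint): toggle switch: 0 = off, leaning 0.45 rad to the controller's front (towards the robot); 0.9 = on, leaning 0.45 rad to the rear, at its stop; stays where it is left, moves with about 1 N at the tip
- toggle_tip (a point): centre of the 12 mm ball end of the toggle's steel bat (8 mm thick), 38 mm from its pivot, about 39 mm above the panel before and after, about 43 mm in mid-swing
- toggle_pivot (a point): pivot of the toggle, 5 mm above the panel, on the left-hand (+y) side of the panel, 140 mm from the dial's axis; its axes are the controller's: the switch swings in the plane of x (rear) and z
- jar_mid (a point): to be left alone: small amber screw-lid jar, 32 mm across, 46 mm tall, standing on the controller's panel at its rear left corner; point at mid height
- shaft_collar_mid (a point): to be left alone: small steel ring, 28 mm across, 10 mm tall, lying on the panel near its front edge, left of the dial; point at its centre
- screwdriver_mid (a point): to be left alone: screwdriver lying on the table in front of (robot side of) the controller; point near its middle
- bottle_mid (a point): to be left alone: white plastic bottle, 60 mm across, 130 mm tall, on the table to the right (-y side) of the controller; point at mid height
- beaker_mid (a point): to be left alone: glass beaker, 68 mm across, 85 mm tall, on the table to the left (+y side) of the controller; point at mid height
- roller_head_mid (a point): to be left alone: aluminium roller head, 68 mm across, 36 mm tall, on the table behind (+x side of) the controller; point at mid height
- adapter_mid (a point): to be left alone: black plug-in adapter block, 55 x 75 x 32 mm, on the table behind the controller; point at its centre

How it is judged:
By the outcome, as a careful person would: the job done as asked, in the order asked, and still so for the second after the job is handed in, with the robot touching nothing.
It also fails if it takes over 58 s, if anything falls off the work surface, if the arm or the gripper's body presses on something with over 40 N, if the wrist force passes 120 N, or if a joint passes its speed limit or range.

## Robot

A 6-joint arm with a two-finger parallel gripper is mounted at the origin on the work surface. World frame = base frame: x ahead of the robot, y to its left, z up, the work surface at z = 0. Lengths are in m, angles in degrees, forces in N, time in s.
With the tool pointing down it reaches from about 0.325 to 0.85 m from the base axis. Payload 15.5 kg.
Tool frame: the origin (TCP) lies midway between the tips of the shut fingers; the grasp point (between the pads) lies 19 mm behind it; y points along the fingers, x is the direction in which the jaws open and shut, and the axes are right-handed (so a half turn about y gives the same grasp; the last joint's range is limited). The gripper opens to 91 mm and grips with 3 to 60 N. Pads are 32 mm wide; open, the fingers measure 118 mm over their backs; the gripper's body (76 mm by 178 mm) begins 60 mm behind the grasp point.
Start: joints at [-5.472, 28.281, 77.091, -0, 74.628, -5.472], TCP at [0.625, 0, 0.188] pointing down, gripper open.
Joint ranges: [-166.48, 166.48], [-47.26, 123.95], [12.59, 153.08], [-70.14, 250.14], [6.76, 159.57], [-176.63, 176.63]. Speed limits (degrees/s): [108.29, 108.29, 147.25, 172.46, 172.46, 172.46].

## Interface

Orientations are given as a 3x3 rotation matrix whose columns are the frame's x, y, z axes.
In Python, from bench import ctrl gives the robot as it stands. The module is installed in compiled form; this text tells all that it offers. Calls block until the motion is done:
- ctrl.goto(position, orientation): joint-space move of the TCP to a pose.
- ctrl.move_l(position, vel=0.15, ori=None, contact_N=None): straight line of the TCP; ori=None keeps the orientation; vel is the mean speed in m/s. With contact_N (N) it stops when the force on the tool has changed by that much, and returns True; else False.
- ctrl.movej(angles): joint-space move.
- ctrl.command_gripper(opening): opening from 0.0 (shut) to 1.0 (fully open); the grip force is fixed at half the most; returns when the fingers have stopped.
- ctrl.sleep(seconds).
- ctrl.ik(position, orientation): joint angles nearest the present ones, or None.
- ctrl.read_camera(name): name is "scene" or "side" or "wrist"; returns the picture (480x640x3 uint8, blue, green, red); there is no depth.
- ctrl.camera_params(name): a dict with "fx", "fy", "cx", "cy" (pixels), "pose" (4x4, takes a point from camera to world coordinates); the wrist camera has in their place "T_tool_cam" (4x4, takes a point from camera to tool coordinates, whose origin is the TCP and whose axes are the tool frame's). Camera axes: x right, y up, looking along -z (the intrinsics and any distortion apply to the point x, -y, -z); pixel columns grow to the right and rows downward; lengths in m; the calibration is good to about 2 mm. A picture is of the moment at which its call begins: read the wrist's pose just before it. camera_params takes no time and is no camera call.
A pose or a line that the arm cannot do raises ctrl.MotionError and nothing moves.
- ctrl.sign_off(): hands the job in, once; it reports no verdict.
Readings, each from a call of its own:
- ctrl.current_t(): time.
- ctrl.current_q(): joint angles.
- ctrl.current_dq(): joint speeds.
- ctrl.current_effort(): joint torques, N m.
- ctrl.current_tool_pos(): TCP position.
- ctrl.current_eef_rot(): TCP orientation.
- ctrl.current_contact_force(): force on the tool from outside, world axes, zero at the start.
- ctrl.current_wrist_torque(): the same for the moment, N m.
- ctrl.current_grip_width(): opening from 0.0 (shut) to 1.0 (fully open).
Only numpy, scipy, OpenCV 4.12 (cv2) and the standard library are available. Lean on these libraries where they do the work, as an engineer would, in place of code of your own. Each camera call takes 0.05 s, during which the arm holds its last target. There are 200 camera calls.

## Working session

There is one attempt and no reset: what is moved stays moved. The work goes in short steps, each a Python script; the robot and the scene stay as the last script left them, time stands still between calls to the robot, and variables do not carry over. Pictures are saved under pics/ and viewed, about 8 in all and at most 12, crops included, and the job is handed in when it is done.

```bash
mkdir -p pics; python3 - <<'E'
from bench import ctrl
import cv2
for n in ("scene","side","wrist"):
    cv2.imwrite(f"pics/{n}0.png",ctrl.read_camera(n)); print(n,ctrl.camera_params(n))
print(ctrl.current_t(),ctrl.current_tool_pos(),ctrl.current_eef_rot())
E
```

```text
scene {'fx': 451.97560964691417, 'fy': 451.97560964691417, 'cx': 318.9436438500041, 'cy': 240.25817411517775, 'pose': array([[ 0.09736149, -0.64850626,  0.7549572 ,  1.2526493 ],
       [ 0.9952096 ,  0.0701954 , -0.06804748, -0.00627233],
       [-0.0088653 ,  0.75796585,  0.65223399,  0.67950412],
       [ 0.        ,  0.        ,  0.        ,  1.        ]])}
side {'fx': 527.6204088283059, 'fy': 527.6204088283059, 'cx': 318.6797086702351, 'cy': 239.9065615471151, 'pose': array([[-0.92164349,  0.18150378, -0.34297181,  0.2951194 ],
       [-0.38803255, -0.42652281,  0.81701226,  0.73180612],
       [ 0.00200552,  0.88607825,  0.46353134,  0.5179078 ],
       [ 0.        ,  0.        ,  0.        ,  1.        ]])}
wrist {'fx': 345.40832348597183, 'fy': 345.40832348597183, 'cx': 318.15821640444585, 'cy': 240.25611475066947, 'T_tool_cam': array([[ 9.99999927e-01,  2.85422905e-04,  2.53194780e-04,
         9.59290521e-04],
       [ 1.77636944e-04,  2.39011724e-01, -9.71016665e-01,
        -1.97553264e-01],
       [-3.37666918e-04,  9.71016640e-01,  2.39011656e-01,
         6.64622653e-02],
       [ 0.00000000e+00,  0.00000000e+00,  0.00000000e+00,
         1.00000000e+00]])}
0.15 [6.24686103e-01 3.38808665e-05 1.87085155e-01] [[ 9.99999573e-01 -9.23469816e-04 -2.73637246e-05]
 [ 2.74497100e-05  9.30986427e-05  9.99999995e-01]
 [-9.23467264e-04 -9.99999569e-01  9.31239520e-05]]
```

View pics/scene0.png

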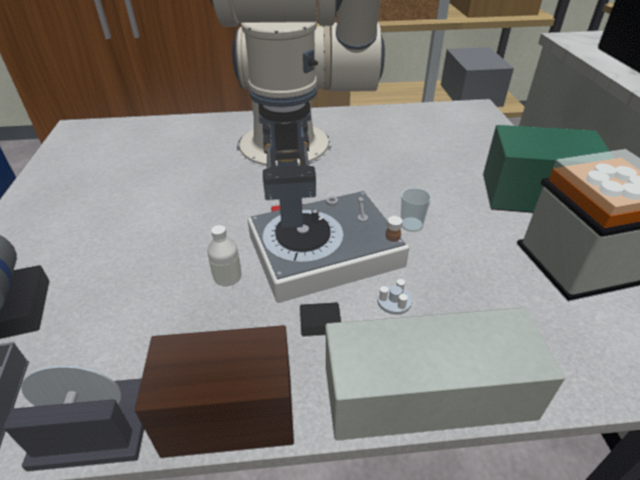

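View pics/wrist0.png

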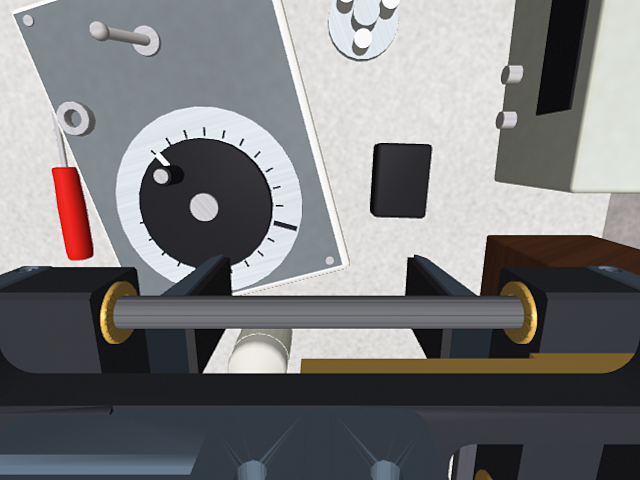

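The wrist picture shows the dial cap at (204,207), the post top at (161,176), the index end at about (154,152) and the long line from (273,222) to (297,229). The toggle ball is at (99,31), its base at (146,41) and the collar at (75,118). Next I'll turn these into positions.

```bash
cat > h.py <<'E'
import numpy as np, cv2
from bench import ctrl
def campose(n):
    P=ctrl.camera_params(n)
    if n!="wrist": return P,P["pose"]
    T=np.eye(4);T[:3,:3]=ctrl.current_eef_rot();T[:3,3]=ctrl.current_tool_pos()
    return P,T@P["T_tool_cam"]
def ray(px,z,n="wrist"):
    P,T=campose(n)
    d=T[:3,:3]@np.array([(px[0]-P["cx"])/P["fx"],-(px[1]-P["cy"])/P["fy"],-1])
    return T[:3,3]+d*(z-T[2,3])/d[2]
def proj(p,n="wrist"):
    P,T=campose(n); c=T[:3,:3].T@(np.asarray(p)-T[:3,3])
    return np.array([P["cx"]-P["fx"]*c[0]/c[2],P["cy"]+P["fy"]*c[1]/c[2]])
def ori(yaw):  # tool down, tool x at yaw
    c,s=np.cos(yaw),np.sin(yaw)
    return np.array([[c,0,-s],[s,0,c],[0,-1,0.]])
E
python3 - <<'E'
from h import *
pts=dict(cap=(204,207,.088),post=(161,176,.113),idx=(154,152,.085),l_in=(273.5,222,.072),l_out=(297,229,.072),tip=(99,31,.109),base=(146,41,.073),collar=(75,118,.08),
 scRL=(27,20,.07),scRR=(330,261,.07),adapt=(402,181,.032),cornRR=(348,266,.07),box=(505,190,.0))
W={k:ray(v[:2],v[2]) for k,v in pts.items()}
for k,v in W.items(): print(k,v.round(4))
c=W['cap']
for k in('post','idx','l_in','l_out','base'):
    d=(W[k]-c)[:2];print(k,np.hypot(*d).round(4),np.degrees(np.arctan2(d[1],d[0])).round(1))
d=(W['base']-W['tip'])[:2];print('toggle dir',np.degrees(np.arctan2(d[1],d[0])),np.hypot(*d))
im=cv2.imread('pics/wrist0.png')
g=cv2.resize(im[0:300,0:360],None,fx=2,fy=2,interpolation=cv2.INTER_CUBIC)
cv2.imwrite('pics/crop0.png',g)
E
```

```text
cap [0.5268 0.0231 0.088 ]
post [0.5038 0.0509 0.113 ]
idx [0.4874 0.0692 0.085 ]
l_in [0.5844 0.0069 0.072 ]
l_out [6.059e-01 3.000e-04 7.200e-02]
tip [0.4687 0.1529 0.109 ]
base [0.4854 0.1569 0.073 ]
collar [0.4222 0.0968 0.08  ]
scRL [0.3892 0.1731 0.07  ]
scRR [ 0.6367 -0.0313  0.07  ]
adapt [0.71   0.0413 0.032 ]
cornRR [ 0.654  -0.0363  0.07  ]
box [0.8321 0.0291 0.    ]
post 0.0361 129.7
idx 0.0606 130.5
l_in 0.0598 -15.8
l_out 0.0823 -16.1
base 0.14 107.2
toggle dir 13.38978595367849 0.0171213059991067
```

View pics/crop0.png

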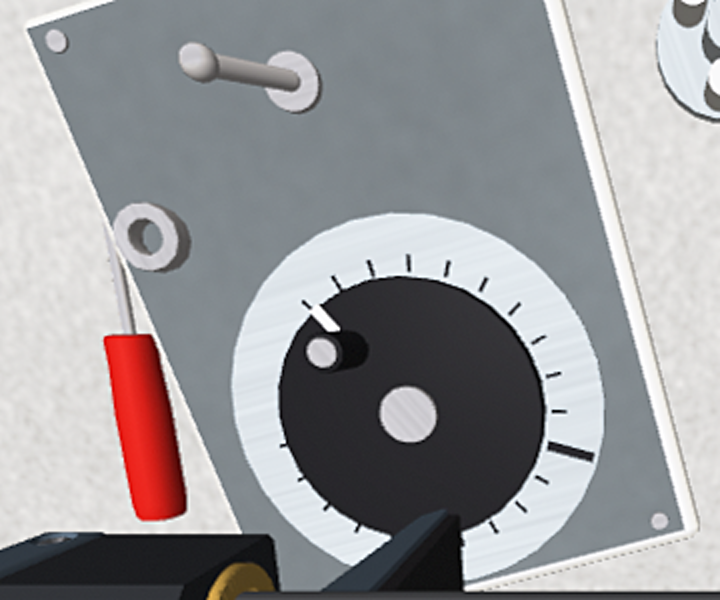

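The checks agree: post radius 36.1 mm, index 60.6 mm, line 59.8 mm, pivot 140.0 mm, and the panel screws put controller yaw at about 16.3°. The dial has to turn clockwise from about 130° to −16° in world angle. I'll shut the gripper, check IK over the whole arc, approach, and push to about 12° short.

```bash
cat >> h.py <<'E'
C=np.array([.5268,.0231]); R=.036
def pp(phi,s,z=.094):
    u=np.array([np.cos(phi),np.sin(phi)]);t=np.array([u[1],-u[0]])
    return np.r_[C+R*u-s*t,z], ori(phi-np.pi/2)
E
python3 - <<'E'
from h import *
rad=np.radians
for d in range(130,-25,-15):
    q=ctrl.ik(*pp(rad(d),.0215)); assert q is not None; print(d,np.round(q,0))
ctrl.command_gripper(0.0)
ctrl.goto(*pp(rad(130),.042,.15))
cv2.imwrite('pics/w1.png',ctrl.read_camera('wrist'))
print(ctrl.current_t(),ctrl.current_q().round(1),ctrl.current_contact_force())
for k,p in dict(post=[.5038,.0509,.113]).items(): print(k,proj(p))
E
```

```text
130 [ -3.  25. 102.  -0.  53. -43.]
115 [ -2.  25. 102.  -0.  53. -27.]
100 [ -1.  26. 101.  -0.  54. -11.]
85 [ 0. 26. 99. -0. 55.  5.]
70 [ 1. 27. 98. -0. 55. 21.]
55 [ 1. 28. 96. -0. 56. 36.]
40 [ 0. 28. 95. -0. 57. 50.]
25 [-0. 29. 93.  0. 58. 65.]
10 [-1. 29. 92. -0. 58. 79.]
-5 [-2. 30. 92. -0. 59. 93.]
-20 [ -3.  30.  91.  -0.  59. 107.]
2.2833 [ -4.4  18.8 100.7  -0.   60.4 -44.3] [ 0.39723202  0.52988194 -0.69361879]
post [376.10676732 249.81777777]
```

View pics/w1.png

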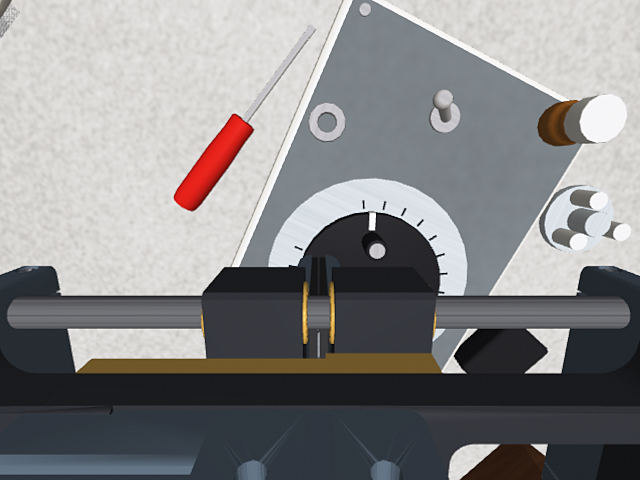

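The post top shows at (377,251) against a prediction of (376,250), so the estimate holds. The index at (373,220) and the scale stay visible beyond the fingers. I'll descend, make contact and push.

```bash
python3 - <<'E'
from h import *
rad=np.radians
ctrl.move_l(pp(rad(130),.042)[0],vel=.06)
f0=ctrl.current_contact_force()
hit=ctrl.move_l(pp(rad(130),.016)[0],vel=.02,contact_N=1.2)
p=ctrl.current_tool_pos(); t=np.array([np.sin(rad(130)),-np.cos(rad(130))])
s=-(p[:2]-C)@t
print('contact',hit,'s',s,ctrl.current_contact_force()-f0,ctrl.current_t())
for d in np.arange(124,-1,-6):
    q=pp(rad(d),s); ctrl.move_l(q[0],vel=.03,ori=q[1])
    f=ctrl.current_contact_force()-f0
    if np.linalg.norm(f)>12: print('force',d,f); break
    if d%24==4: print(d,f.round(1))
cv2.imwrite('pics/w2.png',ctrl.read_camera('wrist'))
print(ctrl.current_t(),ctrl.current_tool_pos())
for n,a in (('line',-16),('idx exp',d)):
    for r,z in((.048,.085),(.06,.085),(.082,.072)): print(n,r,proj(np.r_[C+r*np.array([np.cos(rad(a)),np.sin(rad(a))]),z]).round(1))
E
```

```text
contact False s 0.016108467587583896 [ 0.32535316 -0.15060827  0.33368156] 4.8167
124 [-0.3  0.4 -1. ]
100 [ 0.3  0.9 -1. ]
76 [-0.1  0.9 -0.3]
52 [-0.7  1.   0.2]
28 [-0.   0.2 -0.3]
4 [-0.5  0.7 -1.2]
10.9833 [0.56138141 0.04187188 0.09398293]
line 0.048 [370.1 252.5]
line 0.06 [377.5 234.8]
line 0.082 [387.4 198.6]
idx exp 0.048 [343.8 247.9]
idx exp 0.06 [344.2 228.9]
idx exp 0.082 [343.5 190.6]
```

View pics/w2.png

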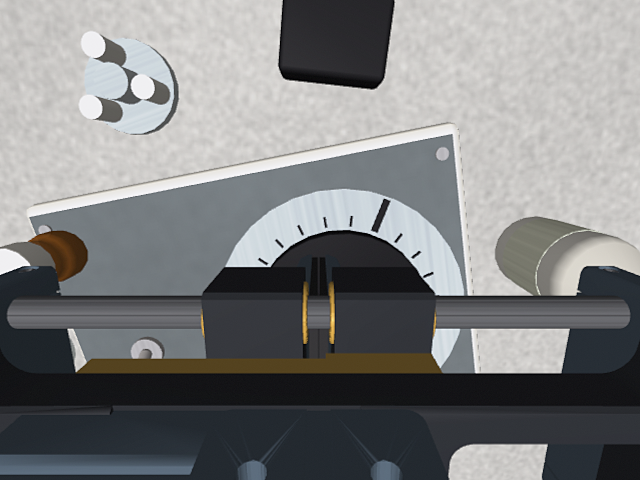

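The index isn't where I expected it, near (344,229), and the push showed hardly any force. I'll lift straight up and look from higher.

```bash
python3 - <<'E'
from h import *
p=ctrl.current_tool_pos(); p[2]=.16; ctrl.move_l(p,vel=.15)
q=pp(np.radians(60),.06,.20)
p=np.r_[C+[-.02,-.08],.2]; ctrl.goto(p,ori(0))
cv2.imwrite('pics/w3.png',ctrl.read_camera('wrist'))
print(ctrl.current_t(),ctrl.current_contact_force(), ctrl.current_grip_width(), proj(np.r_[C,.088]))
E
```

```text
13.1833 [-0.87738403 -0.11578985 -0.93655147] 0.003315168248035703 [340.42675629 139.23420251]
```

View pics/w3.png

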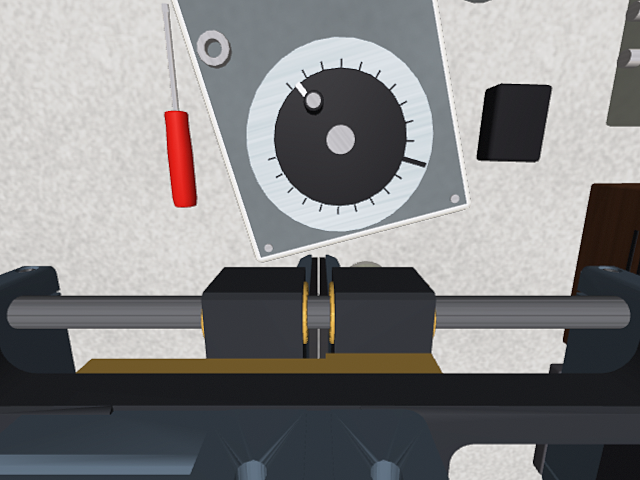

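The dial hasn't turned: post (314,100), index (300,88), cap (340,139), as before. So the fingers passed the post, probably above it. The finger tops at row 257 also suggest the tips end higher than the TCP I assumed. The side camera can show this: I'll mark the projected TCP in it.

```bash
python3 - <<'E'
from h import *
p=ctrl.current_tool_pos()
out=[]
for n in('side','scene'):
    im=ctrl.read_camera(n); x=proj(p,n); y=proj(p+[0,0,.03],n); print(n,x,y)
    a,b=int(x[0])-60,int(x[1])-75
    c=cv2.resize(im[b:b+150,a:a+120],None,fx=3.3,fy=3.3,interpolation=cv2.INTER_CUBIC)
    for k,col in((x,(0,0,255)),(y,(0,255,0))): cv2.drawMarker(c,tuple(int(v) for v in (k-[a,b])*3.3),col,0,14,1)
    out.append(c)
cv2.imwrite('pics/tips.png',np.hstack(out))
print(p)
for k,px in dict(cap=(340,139),post=(314,100),idx=(300,88)).items():
    w=ray(px,dict(cap=.088,post=.113,idx=.085)[k]); d=w[:2]-C; print(k,w.round(4),np.hypot(*d),np.degrees(np.arctan2(d[1],d[0])))
E
```

```text
side [386.00447886 183.28825442] [387.14267535 165.87037815]
scene [257.52779361 179.93047729] [255.9782108  166.49941116]
[ 0.50674939 -0.05672522  0.19966595]
cap [0.5265 0.0233 0.088 ] 0.00034506489585050046 145.08658341412058
post [0.5045 0.0511 0.113 ] 0.0357559198723316 128.4864738532163
idx [0.4925 0.0646 0.085 ] 0.053851713813795006 129.57407098534438
```

View pics/tips.png

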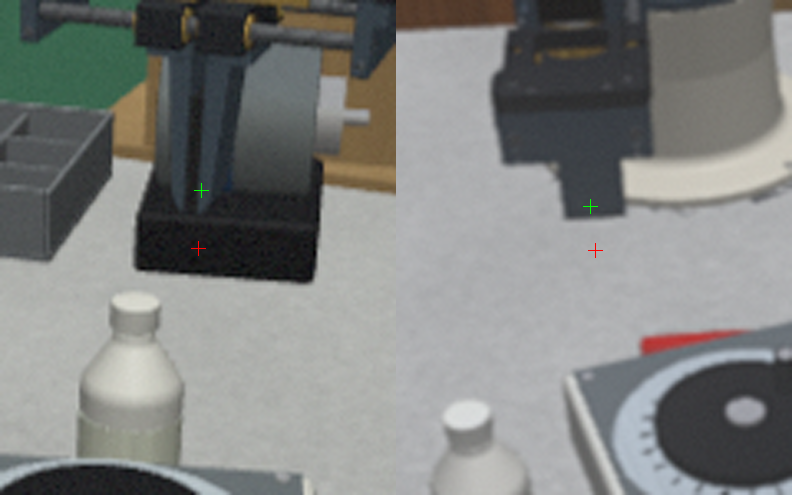

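Both views show the real fingertips about 20 mm above the reported TCP (side about 18 mm, scene about 22 mm). At TCP z=0.094 the tips were at about 0.114, just over the post. I'll redo the push with the TCP 18 mm lower, putting the tips at about 0.096, and stop on contact.

```bash
python3 - <<'E'
from h import *
rad=np.radians; Z=.076
ctrl.goto(*pp(rad(129.5),.042,.13))
ctrl.sleep(.2); f0=ctrl.current_contact_force()
print('down',ctrl.move_l(pp(rad(129.5),.042,Z)[0],vel=.06,contact_N=4))
hit=ctrl.move_l(pp(rad(129.5),.008,Z)[0],vel=.02,contact_N=1.5)
p=ctrl.current_tool_pos(); t=np.array([np.sin(rad(129.5)),-np.cos(rad(129.5))])
s=-(p[:2]-C)@t
print('contact',hit,'s',s,ctrl.current_contact_force()-f0,ctrl.current_t())
if hit:
  for d in np.arange(123,-2,-6):
    q=pp(rad(d),s,Z); ctrl.move_l(q[0],vel=.03,ori=q[1])
    f=ctrl.current_contact_force()-f0
    if np.linalg.norm(f)>12: print('force',d,f); break
    if d%24==3: print(d,f.round(1))
  cv2.imwrite('pics/w4.png',ctrl.read_camera('wrist'))
  print(ctrl.current_t(),d,ctrl.current_tool_pos())
  for n,a in (('line',-16),('idx exp',d)):
    for r,z in((.048,.085),(.06,.085),(.082,.072)): print(n,r,proj(np.r_[C+r*np.array([np.cos(rad(a)),np.sin(rad(a))]),z]).round(1))
E
```

```text
down False
contact True s 0.017035104568421656 [ 0.28697008  0.95024558 -0.91854392] 16.2917
123 [ 0.3  0.2 -0.4]
99 [ 0.3 -0.3 -0.5]
75 [0.9 0.3 0.5]
51 [ 0.9 -0.2 -0.2]
27 [ 0.2  0.5 -0.6]
3 [ 0.1  0.4 -0.4]
22.4833 3 [0.56177737 0.04209585 0.07600981]
line 0.048 [374.8 260.8]
line 0.06 [382.6 241.6]
line 0.082 [392.6 201.7]
idx exp 0.048 [347.5 256.3]
idx exp 0.06 [348.1 235.8]
idx exp 0.082 [347.1 193.9]
```

View pics/w4.png

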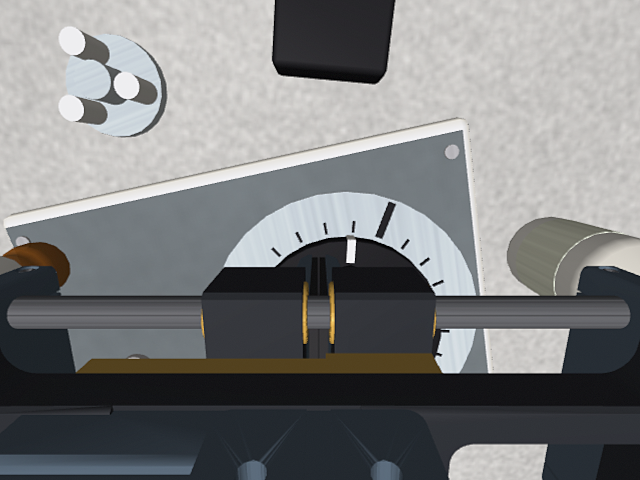

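The dial turned this time. The index runs from (351,238) to (350,262) and the long line from (380,236) to (393,204). I'll measure both numerically, finish the push, and measure again.

```bash
cat >> h.py <<'E'
def angles(im,aidx,aline):
    """measure index and line angle (deg) by thresholding close to their expected places"""
    g=cv2.cvtColor(im,cv2.COLOR_BGR2GRAY); out=[]
    for a0,r0,r1,z,white in((aidx,.048,.0575,.085,1),(aline,.064,.079,.072,0)):
        A,Rr=np.meshgrid(np.radians(a0+np.arange(-9,9.01,.1)),np.linspace(r0,r1,15))
        px=np.array([[proj(np.r_[C+r*np.array([np.cos(a),np.sin(a)]),z]) for a,r in zip(x,y)] for x,y in zip(A,Rr)],np.float32)
        v=cv2.remap(g,px[...,0],px[...,1],cv2.INTER_LINEAR).astype(float)
        prof=v.mean(0); w=(prof-np.median(prof))*(1 if white else -1); m=w>.5*w.max()
        out.append((round(float(np.degrees((A[0]*w*m).sum()/(w*m).sum())),2),round(w.max()),round(m.sum()*.1,1)))
    return out
E
python3 - <<'E'
from h import *
im=cv2.imread('pics/w4.png')
a=angles(im,2,-16); print(a)
# camera scale-ring centre check: outer rim of line
print(ray((351,238),.085),ray((380,236),.072),ray((393,204),.072), ray((452,152),.07))
E
```

```text
Traceback (most recent call last):
  File "h.py", line 27, in angles
    px=np.array([[proj(np.r_[C+r*np.array([np.cos(a),np.sin(a)]),z]) for a,r in zip(x,y)] for x,y in zip(A,Rr)],np.float32)
                  ~~~~^^^^^^^^^^^^^^^^^^^^^^^^^^^^^^^^^^^^^^^^^^^^^^
  File "h.py", line 13, in proj
    P,T=campose(n); c=T[:3,:3].T@(np.asarray(p)-T[:3,3])
        ~~~~~~~^^^
  File "h.py", line 6, in campose
    T=np.eye(4);T[:3,:3]=ctrl.current_eef_rot();T[:3,3]=ctrl.current_tool_pos()
                         ~~~~~~~~~~~~~~~~~~~~^^
ValueError: time passes only in moves, steps and waits
```

```bash
python3 - <<'E'
s=open('h.py').read()
s=s.replace('def proj(p,n="wrist"):\n    P,T=campose(n);','def proj(p,n="wrist",PT=None):\n    P,T=PT or campose(n);')
s=s.replace('out=[]\n','out=[]; PT=campose("wrist")\n').replace('z]) for a,r','z],PT=PT) for a,r')
open('h.py','w').write(s)
E
python3 - <<'E'
from h import *
im=cv2.imread('pics/w4.png')
print(angles(im,2,-16)); print(ray((351,238),.085),ray((380,236),.072),ray((393,204),.072), ray((452,152),.07),ctrl.current_t())
E
```

```text
[(1.08, 210, np.float64(5.1)), (-15.85, 177, np.float64(3.6))]
[0.585532  0.0244891 0.085    ] [0.58471585 0.00579057 0.072     ] [6.04319583e-01 1.03838325e-04 7.20000000e-02] [ 0.63566092 -0.03074887  0.07      ] 22.4833
```

The controller hasn't shifted: the rear-right screw agrees to about 1 mm. The dial is at 1.1° and the line at −15.85°. I'll finish in steps with a measurement after each.

```bash
python3 - <<'E'
from h import *
rad=np.radians; Z=.076; s=.017035; d=3
def step(d,vel=.02):
    q=pp(rad(d),s,Z); ctrl.move_l(q[0],vel=vel,ori=q[1])
for x in(-3,-8,-11.5): step(x)
d=-11.5
for k in range(4):
    im=ctrl.read_camera('wrist'); (i,*_),(l,*_)=a=angles(im,d-2,-16); print(round(d,2),a,ctrl.current_t())
    if i-l<.25: break
    d-=min((i-l),3); step(d,.01)
cv2.imwrite('pics/w5.png',im)
E
```

```text
-11.5 [(-12.86, 206, np.float64(5.2)), (-15.69, 174, np.float64(3.5))] 23.4917
-14.33 [(-15.58, 211, np.float64(5.2)), (-15.68, 173, np.float64(3.5))] 23.8917
```

The index is at −15.58° and the line at −15.68°, so the dial is aligned within about 0.1°. I'll back off along the tangent, lift, and look at the dial and toggle from above.

```bash
python3 - <<'E'
from h import *
rad=np.radians
ctrl.move_l(pp(rad(-14.33),.045,.076)[0],vel=.08)
ctrl.move_l(pp(rad(-14.33),.045,.15)[0],vel=.2)
ctrl.goto(np.array([.59,.005,.188]),ori(0))
im=ctrl.read_camera('wrist'); cv2.imwrite('pics/w6.png',im)
print(angles(im,-15.6,-15.7),ctrl.current_t())
P=[(.4687,.1529,.109),(.4854,.1569,.073)]
for p in P: print(proj(p))
cv2.imwrite('pics/c6.png',cv2.resize(im[0:260,60:400],None,fx=2.3,fy=2.3,interpolation=cv2.INTER_CUBIC))
E
```

```text
[(-15.76, 196, np.float64(5.4)), (-15.83, 194, np.float64(3.4))] 26.6917
[148.69595576  39.15872124]
[189.46804826  48.05480829]
```

View pics/c6.png

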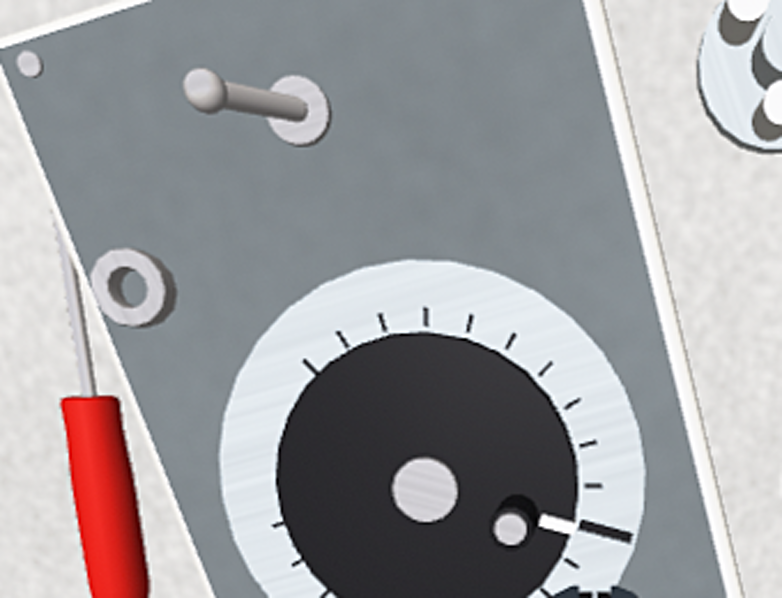

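The dial still reads aligned after letting go: index −15.76°, line −15.83°, and the two are collinear in the picture. The toggle ball at (149.6,39.1) and base at (190.9,47.8) match the predictions within 1.5 px. Now the toggle: come down in front of it and push towards the controller's rear with a light contact stop.

```bash
python3 - <<'E'
from h import *
y=np.radians(16.3); e=np.array([np.cos(y),np.sin(y)]); pv=np.array([.4857,.157]); O=ori(y)
at=lambda s,z: np.r_[pv+s*e,z]
ctrl.goto(at(-.046,.15),O); ctrl.sleep(.2); f0=ctrl.current_contact_force()
print('down',ctrl.move_l(at(-.046,.078),vel=.08,contact_N=4))
print('sweep',ctrl.move_l(at(-.004,.078),vel=.025,contact_N=6), (ctrl.current_contact_force()-f0).round(1))
for s in np.arange(-.003,.0061,.001):
    h=ctrl.move_l(at(s,.078),vel=.008,contact_N=4)
    f=(ctrl.current_contact_force()-f0)[:2]@e
    print(round(s,4),h,f.round(2),((ctrl.current_tool_pos()[:2]-pv)@e).round(4))
    if h or f<-3: break
ctrl.move_l(at(-.03,.078),vel=.1); ctrl.move_l(at(-.03,.16),vel=.2)
ctrl.goto(np.array([.59,.005,.188]),ori(0))
im=ctrl.read_camera('wrist'); cv2.imwrite('pics/w7.png',im)
print(angles(im,-15.6,-15.7),ctrl.current_t())
pz=[.4857,.157,.075]
for a in(-.45,.45,.35): print(a,proj(np.r_[pv+.038*np.sin(a)*e,.075+.038*np.cos(a)]))
cv2.imwrite('pics/c7.png',cv2.resize(im[0:260,60:400],None,fx=2.3,fy=2.3,interpolation=cv2.INTER_CUBIC))
E
```

```text
down False
sweep False [-0.1 -0.4 -1.9]
-0.003 False 0.16 -0.0029
-0.002 False 0.31 -0.0019
-0.001 False 0.07 -0.0009
0.0 False -0.62 0.0
0.001 False -4.85 0.0004
[(-15.33, 189, np.float64(5.5)), (-15.52, 194, np.float64(3.4))] 33.8667
-0.45 [151.5834795   40.47415936]
0.45 [194.5384246   26.04615855]
0.35 [189.19966889  26.83697574]
```

View pics/c7.png

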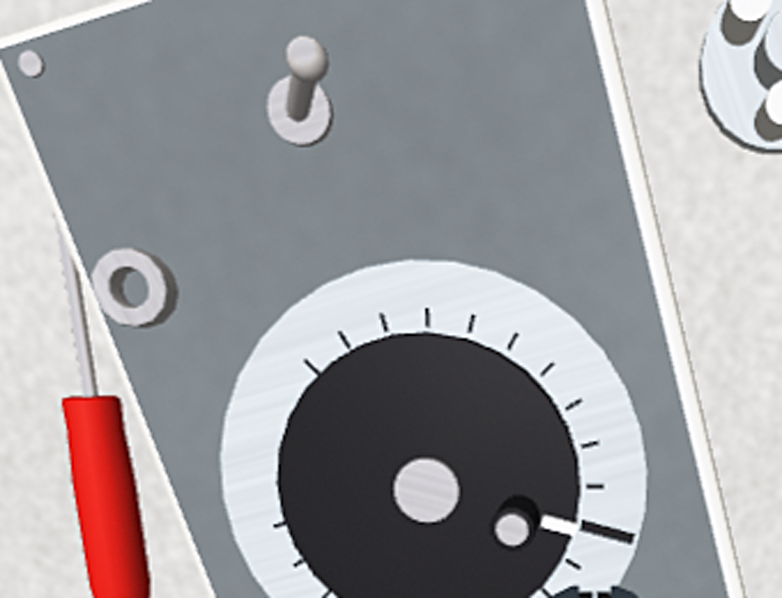

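```bash
python3 - <<'E'
from h import *
ctrl.sleep(.5); print(ctrl.current_contact_force(),ctrl.current_t()); ctrl.sign_off()
E
```

```text
[-0.58345439  0.39587338 -0.11645401] 34.3667
the job is handed in; nothing more can be done
```

The dial is set to the long line, the toggle was then flicked fully to the rear, and the job is handed in at 34.4 s of the 58 s allowed.

- **Dial:** I pushed it clockwise by its post until the index read within about 0.1° of the line. After the toggle push it still read within 0.2° (−15.33° against −15.52°), which is about the measuring noise.
- **Toggle:** the force rose to 4.9 N at the end of the push, which I take to be the stop. The ball end then sat within about 1 px of where it should be when fully over.
- **Clear of everything:** the arm finished raised above the bench, with only about 0.7 N of sensor noise.

**What disagreed or went wrong**
- **First push missed:** the real fingertips sit about 20 mm above the reported TCP, so they passed just over the post without moving the dial. The side and scene cameras showed this, and I redid the push lower.
- **Contact trigger:** the 1.5 N stop before the second push was near the force noise. I relied on the pictures for the dial angle, not on force.
- **Controller position:** the last picture shows it shifted by about 0.4 mm at most, which is also within measuring noise.
- **Other things:** the collar and the screwdriver look unmoved in the last picture. I did not measure the jar, bottle, beaker, roller head or adapter again at the end; no contact with them was planned or felt.

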